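Match two screw lids to the jars of fittings

TASK

Two jars of brass fittings stand open in the rack and two blue screw lids lie on the bench; they look alike, but each lid threads onto only one of the jars. Find by trying which lid belongs on which jar, and screw both down fully home (white bar end to the red mark, press on, turn clockwise to the stop). Leave the green bin, the brass coupling and the spanner where they are.

Things in the scene. Friction and masses are not known exactly. Their poses are not given: they have to be found in the camera images.
- lid_1: Loose blue screw lid (sizes in mm), skirt down, 35 to 70 g, 62 dia. It looks like the other lid but fits only one jar; which one varies and is not told. Its flat top is 20.5 above its lower edge; on it a grip bar along x, 46 long, 14 wide (y), from 20.5 to 48.5. The +x end of the bar is white: its start mark. Origin: centre of the lower edge; z up.
- lid_2: Loose blue screw lid (sizes in mm), skirt down, 35 to 70 g, 62 dia. It looks like the other lid but fits only one jar; which one varies and is not told. Its flat top is 20.5 above its lower edge; on it a grip bar along x, 46 long, 14 wide (y), from 20.5 to 48.5. The +x end of the bar is white: its start mark. Origin: centre of the lower edge; z up.
- seat_left (a point): Left (+y) jar as seen from the robot: where a lid's origin lies when the lid is fully home; on the jar's axis, 76 mm above the bench. x: level, towards the jar's red start mark; z up. The jar is fixed, 62 dia., clear; its white threaded neck, 44 to 53 dia., ends 16.5 above this point. A lid has 1.5 radial play on it.
- seat_right (a point): Right (-y) jar as seen from the robot: where a lid's origin lies when the lid is fully home; on the jar's axis, 76 mm above the bench. x: level, towards the jar's red start mark; z up. The jar is fixed, 62 dia., clear; its white threaded neck, 44 to 53 dia., ends 16.5 above this point. A lid has 1.5 radial play on it.
- rack: Fixed steel plate, 100 x 270 x 12 mm, origin under its centre, carrying both jars 150 apart (at y +75 and -75), brass fittings inside. Each jar's red start mark is a tab on its collar, 32 to 48 from the jar's axis on the +x side, 73 high. The wrong lid stops level on the thread 11 to 12 mm above home, at any angle: lift it off.
- mark_left (a point): Left jar's red start mark, top of the tab. To begin, hold a lid upright, white bar end towards this mark within 5 degrees (half a turn round it does not enter). The matching lid goes straight down to 3.5 mm above home; turned clockwise from above with light pressure it sinks, home after 48 degrees, hard stop at about 56. It stays where left.
- mark_right (a point): Right jar's red start mark, top of the tab. To begin, hold a lid upright, white bar end towards this mark within 5 degrees (half a turn round it does not enter). The matching lid goes straight down to 3.5 mm above home; turned clockwise from above with light pressure it sinks, home after 48 degrees, hard stop at about 56. It stays where left.
- bin: Bystander: open green parts bin, 110 x 160 x 60 mm, with brass fittings; origin under its centre. Leave it.
- coupling: Bystander: upright brass coupling, 30 mm dia., 38 mm tall; origin under its centre. Leave it.
- spanner: Bystander: steel spanner lying on the bench, 160 mm long; origin under its middle, x along its length. Leave it.
Things that resemble listed ones, but are neither listed nor needed, are in the scene too. Leave any brown or pink look-alike of the lid_2 alone.

How it is judged:
On the way:
1. one lid is screwed fully home on a jar (((z of lid_1 in the frame of seat_left between -0.003 and 0.0013 m and horizontal distance between lid_1 and seat_left below 0.004 m and angle between lid_1's own z axis and vertical below 0.06 rad) or (z of lid_1 in the frame of seat_right between -0.003 and 0.0013 m and horizontal distance between lid_1 and seat_right below 0.004 m and angle between lid_1's own z axis and vertical below 0.06 rad) or (z of lid_2 in the frame of seat_left between -0.003 and 0.0013 m and horizontal distance between lid_2 and seat_left below 0.004 m and angle between lid_2's own z axis and vertical below 0.06 rad) or (z of lid_2 in the frame of seat_right between -0.003 and 0.0013 m and horizontal distance between lid_2 and seat_right below 0.004 m and angle between lid_2's own z axis and vertical below 0.06 rad))), for 0.2 s.
At the end, for the whole second after the job is handed in: Each jar carries one lid, screwed fully home: the lid's lower edge no more than 1.3 mm above its home height, centred within 4 mm, level within 0.06 rad, both lids at rest ((((z of lid_1 in the frame of seat_left between -0.003 and 0.0013 m and horizontal distance between lid_1 and seat_left below 0.004 m and angle between lid_1's own z axis and vertical below 0.06 rad) and (z of lid_2 in the frame of seat_right between -0.003 and 0.0013 m and horizontal distance between lid_2 and seat_right below 0.004 m and angle between lid_2's own z axis and vertical below 0.06 rad)) or ((z of lid_1 in the frame of seat_right between -0.003 and 0.0013 m and horizontal distance between lid_1 and seat_right below 0.004 m and angle between lid_1's own z axis and vertical below 0.06 rad) and (z of lid_2 in the frame of seat_left between -0.003 and 0.0013 m and horizontal distance between lid_2 and seat_left below 0.004 m and angle between lid_2's own z axis and vertical below 0.06 rad))) and linear speed of each of lid_1, lid_2 below 0.02 m/s); the robot touches nothing.
It fails at once if the bin is pushed out of place (more than 25 mm) (distance of bin from where it was at the start of the episode above 0.025 m).
It fails at once if the coupling is pushed out of place (more than 25 mm) (distance of coupling from where it was at the start of the episode above 0.025 m).
It fails at once if the spanner is pushed out of place (more than 25 mm) (distance of spanner from where it was at the start of the episode above 0.025 m).
It also fails if it takes over 72 s, if anything falls off the work surface, if the arm or the gripper's body presses on something with over 40 N, if the wrist force passes 120 N, or if a joint passes its speed limit or range.

ROBOT

A 7-joint arm with a two-finger parallel gripper is mounted at the origin on the work surface. World frame = base frame: x ahead of the robot, y to its left, z up, the work surface at z = 0. Lengths are in m, angles in rad, forces in N, time in s.
With the tool pointing down it reaches from about 0.35 to 0.9 m from the base axis. Payload 8.1 kg.
Tool frame: the origin (TCP) lies midway between the tips of the shut fingers; the grasp point (between the pads) lies 19 mm behind it (arm.hold_point_z is the distance from the TCP to the grasp point, in m); z points along the fingers, y is the direction in which the jaws open and shut (so a half turn about z gives the same grasp; the last joint's range is limited). The gripper opens to 92 mm and grips with 3 to 60 N. Pads are 19 mm wide; open, the fingers measure 130 mm over their backs; the gripper's body (75 mm by 190 mm) begins 47 mm behind the grasp point.
Start: joints at [-1.41, 0.434, 0.025, 1.573, -0.012, 1.134, -0.075], TCP at [0.163, 0.603, 0.227] pointing down, gripper open.
Joint ranges: [-2.62, 2.62], [-0.44, 2.09], [-1.27, 1.32], [0.08, 2.57], [-1.32, 4.46], [0.12, 2], [-2.74, 2.74]. Speed limits (rad/s): [2.22, 2.22, 3.01, 3.01, 3.14, 3.14, 3.14].

INTERFACE

Orientations are given as a rotation vector (axis times angle).
In Python, from cell import arm gives the robot as it stands.
- The arm moves only by the shell command python3 -m pendant 'ROWS' [FORCE]. ROWS is JSON, a list of rows, each a list of 3 entries, a list of its own where there are three numbers: the shift along the tool's x, y, z in m, then the turn, a rotation vector about the tool's x, y, z in degrees, then the finger opening in m, from 0 to 0.0918. A call has 1 to 10 rows; each row shifts and turns the commanded pose from where the row before left it, along the tool's axes as they then stand; what a row does not reach is not made up. A row lasts 1/8 s, in which the tool goes at most 62.5 mm and 10.7 degrees, less where a joint would pass 70% of its speed; a pose out of reach is approached as far as the arm can. A call with a gripper value outside its range is refused whole. The fingers move at their own pace and stop on an object; FORCE is the grip in N (left out, the last holds). Time passes only in rows, so rows that do not move let the fingers close. It gives the time, the measured TCP pose, the force and the opening at its end, in the units of the state.
- arm.observe(): the state, without advancing time (a new reading comes with each control period).
- arm.get_image(name): name is "scene" or "side" or "wrist"; returns (picture, depth): 400x640x3 uint8, red, green, blue; 400x640 float32, m along the optical axis (not along the pixel's ray), 0 where there is no reading.
- arm.camera_params(name): a dict with "fovy" (degrees; the focal length in pixels is half the picture's height over the tangent of half this angle, whatever the lens; pixels are square), "cx", "cy" (the principal point, pixels), "rvec" (rotation vector, rad) and "tvec" (3), from world to camera coordinates, as OpenCV has them; the wrist camera has in their place "mount" (4x4, takes a point from camera to tool coordinates, whose origin is the TCP and whose axes are the flange's). Camera axes: x right, y down, z forward; pixel columns grow to the right and rows downward; lengths in m; the calibration is good to about 2 mm. A picture is of the moment at which its call begins: read the wrist's pose just before it. camera_params takes no time and is no camera call.
- arm.sign_off(): hands the job in, once; it reports no verdict.
Trained networks look in the newest picture that a camera, given by its name, has taken for a name from the list of things; names that differ only in an ending like _2 or _b are one class to them, and where a whole thing is asked for, a point or a joint stands for the part that bears it (a point fixed in the world has none). Each returns a list of dicts, best first, with "conf" (0 to 1); they miss things now and then, are a little off and sometimes report something else, mostly with a low value. They report only what shows in the picture. A call takes as long as a camera call. They do not tell look-alikes from the thing itself.
- arm.look_for(camera, label): "rect" ([centre column, centre row, width, height] in pixels, round what is visible of it).
- arm.masks_of(camera, label): "pixels" (400x640 bool, what is visible of it) and "rect" ([centre column, centre row, width, height] in pixels, round what is visible of it).
The state is a dict: "clock": time; "joints": joint angles; "dq": joint speeds; "joint_efforts": joint torques, N m; "position": TCP position; "ee_rot": TCP orientation; "force": force on the tool from outside, world axes, zero at the start; "ft_torque": the same for the moment, N m; "width": opening from 0.0 (shut) to 1.0 (fully open).
Only numpy, scipy, OpenCV 4.12 (cv2) and the standard library are available. Lean on these libraries where they do the work, as an engineer would, in place of code of your own. Each camera call takes 0.05 s, during which the arm holds its last target.

## Working session

There is one attempt and no reset: what is moved stays moved. The work goes in short steps, Python scripts to look and compute and a shell command to move; the robot and the scene stay as the last step left them, time stands still between calls to the robot, and variables do not carry over. Pictures are saved under pics/ and viewed, and the job is handed in when it is done.

```bash
ls; mkdir -p pics
cat > h.py <<'E'
import numpy as np, cv2
from cell import arm
from scipy.spatial.transform import Rotation as R
def snap(n,fn=None):
    s=arm.observe(); im,d=arm.get_image(n)
    if fn: cv2.imwrite('pics/'+fn,im[:,:,::-1])
    return s,im,d
def pts(n,d,s=None):
    p=arm.camera_params(n); h,w=d.shape
    f=h/2/np.tan(np.radians(p['fovy'])/2)
    v,u=np.mgrid[:h,:w]
    P=np.stack([(u-p['cx'])*d/f,(v-p['cy'])*d/f,d],-1)
    if 'mount' in p:
        M=np.array(p['mount']); P=P@M[:3,:3].T+M[:3,3]
        P=P@R.from_rotvec(s['ee_rot']).as_matrix().T+np.array(s['position'])
    else:
        Rm=R.from_rotvec(np.ravel(p['rvec'])).as_matrix(); P=(P-np.ravel(p['tvec']))@Rm
    P[d<=0]=np.nan
    return P
E
python3 - <<'E'
from h import *
np.set_printoptions(precision=4,suppress=True)
for n in ['scene','side','wrist']:
    s,im,d=snap(n,n+'0.png'); print(n,arm.camera_params(n))
    for l in ['lid_1','rack','seat_left']:
        for r in arm.masks_of(n,l):
            P=pts(n,d,s)[r['pixels']]
            print(l,round(r['conf'],2),np.round(r['rect']),np.nanmedian(P,0),np.nanmax(P[:,2]) if len(P) else 0)
print(arm.observe())
E
```

```text
pics
scene {'fovy': 47.169664317023184, 'cx': 321.84022814763836, 'cy': 197.80593538802356, 'rvec': array([ 1.8153,  2.0508, -0.5609]), 'tvec': array([ 0.1347, -0.4724,  1.4615])}
lid_1 0.92 [198. 222.  26.  26.] [ 0.6849 -0.3608  0.0209] 0.05173119597445059
lid_1 0.9 [306. 208.  24.  23.] [ 0.6083 -0.0957  0.021 ] 0.05270158810458057
lid_1 0.87 [279. 163.  25.  30.] [ 0.4826 -0.1905  0.0207] 0.05278120562174117
lid_1 0.83 [233. 256.  26.  27.] [ 0.7587 -0.2484  0.0203] 0.05252464730688391
lid_1 0.82 [264. 221.  25.  25.] [ 0.6573 -0.1978  0.0203] 0.05347985124230473
lid_1 0.53 [406. 193. 107.  42.] [0.5439 0.1447 0.0121] 0.07765283438784026
rack 0.62 [404. 192. 105.  46.] [0.5435 0.1449 0.0121] 0.08160124185395454
seat_left 0.24 [406. 194. 107.  45.] [0.5434 0.1465 0.0121] 0.08591176902180923
side {'fovy': 50.15230770976625, 'cx': 321.94949475053284, 'cy': 196.2452687547957, 'rvec': array([ 2.1296, -0.3233,  0.1853]), 'tvec': array([-0.6161,  0.1398,  0.7799])}
lid_1 0.83 [358. 268.  34.  39.] [ 0.6438 -0.2111  0.0208] 0.04993581047505112
lid_1 0.76 [316. 237.  34.  38.] [ 0.5922 -0
[... 574 characters left out ...]
 200.90664195917086, 'mount': array([[-0.0005, -0.9644, -0.2645,  0.0727],
       [ 1.    , -0.0008,  0.001 , -0.0007],
       [-0.0012, -0.2645,  0.9644, -0.1584],
       [ 0.    ,  0.    ,  0.    ,  1.    ]])}
{'clock': 0.6, 'joints': array([-1.4096,  0.4345,  0.025 ,  1.5732, -0.0116,  1.134 , -0.0751]), 'dq': array([-0.0007, -0.0008, -0.0011,  0.0012,  0.002 , -0.001 ,  0.0014]), 'joint_efforts': array([ -0.001 , -66.7334,   0.9836, -31.469 ,  -0.0606,   0.0331,
         0.    ]), 'position': array([0.163 , 0.6034, 0.2268]), 'ee_rot': array([0.4133, 3.1143, 0.0001]), 'force': array([-0.9229,  0.1683,  0.3131]), 'ft_torque': array([ 0.0001, -0.0186,  0.011 ]), 'width': 1.0029689729938673}
```

View pictures.

Run:
```python
import cv2
a=cv2.imread('pics/scene0.png'); cv2.imwrite('pics/scene0b.png',cv2.resize(a[120:300,140:480],None,fx=2.3,fy=2.3,interpolation=2))
a=cv2.imread('pics/side0.png'); cv2.imwrite('pics/side0b.png',cv2.resize(a[120:390,200:480],None,fx=2.2,fy=2.2,interpolation=2))
```

```text
(no output)
```

View pics/scene0b.png

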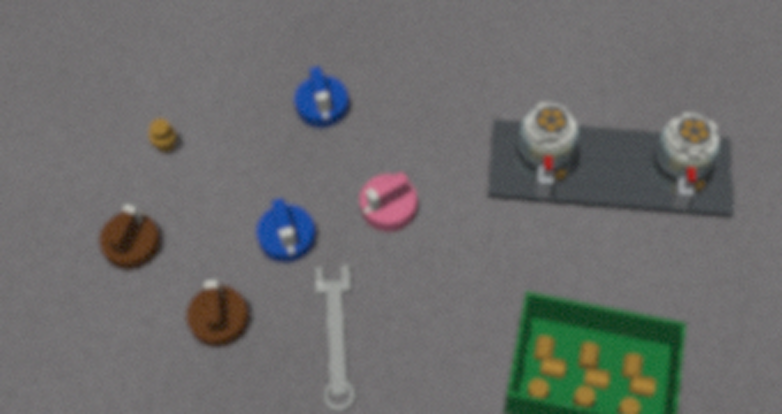

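View pics/side0b.png

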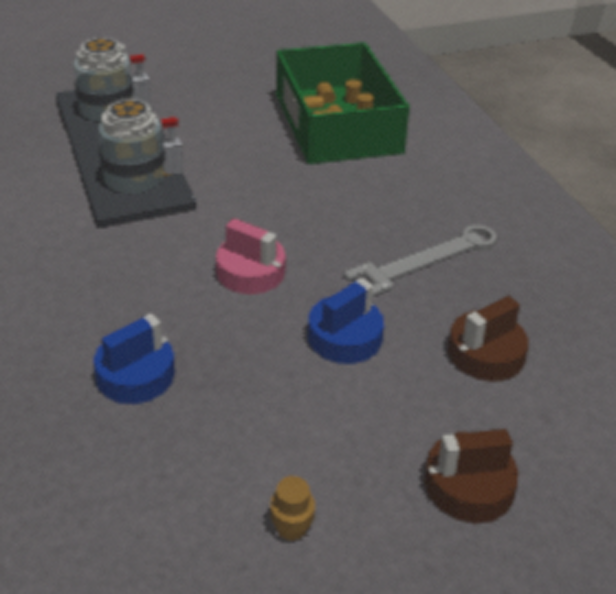

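```bash
cat >> h.py <<'E'
np.set_printoptions(precision=4,suppress=True)
def lids(n,s,im,d):
    """blue lids: centre from top-plane blue pixels, bar & white end"""
    P=pts(n,d,s); hsv=cv2.cvtColor(im,cv2.COLOR_RGB2HSV)
    blue=((hsv[...,0]>100)&(hsv[...,0]<130)&(hsv[...,1]>120)).astype(np.uint8)
    k,L,st,c=cv2.connectedComponentsWithStats(blue)
    out=[]
    for i in range(1,k):
        if st[i,4]<60: continue
        m=cv2.dilate((L==i).astype(np.uint8),np.ones((9,9)))>0
        Q=P[m]; wh=(hsv[...,1]<60)&(hsv[...,2]>150); W=wh[m]
        zmax=np.nanpercentile(P[(L==i)][:,2],98)
        b=P[L==i]; top=b[b[:,2]>zmax-.006]
        w=Q[W&(Q[:,2]>zmax-.006)]
        fl=b[abs(b[:,2]-(zmax-.028))<.004]
        ctr=None
        if len(fl)>10:
            (x,y),r=cv2.minEnclosingCircle(fl[:,:2].astype(np.float32)); ctr=(round(x,4),round(y,4),round(r,4))
        allb=np.vstack([top,w]) if len(w) else top
        tc=wc=None; 
        if len(allb)>5:
            (tx,ty),(a,bb),an=cv2.minAreaRect((allb[:,:2]*1000).astype(np.float32)); tc=np.array([tx,ty])/1000
            mm=allb[:,:2]-allb[:,:2].mean(0); vv=np.linalg.svd(mm)[2][0]
            if len(w):
                wc=w.mean(0)
                if vv@(wc[:2]-tc)<0: vv=-vv
            print(n,'px',c[i].round(),'zmax',zmax.round(4),'bar ctr',tc,'size',round(a),round(bb),'ang PCA',np.degrees(np.arctan2(vv[1],vv[0])).round(1),'white',wc,len(w),'flat circ',ctr)
            if wc is not None: print('   ang by white', np.degrees(np.arctan2(*(wc[:2]-tc)[::-1])).round(1))
        else: print(n,c[i],zmax,ctr,len(allb))
def marks(n,s,im,d):
    P=pts(n,d,s); hsv=cv2.cvtColor(im,cv2.COLOR_RGB2HSV)
    red=(((hsv[...,0]<6)|(hsv[...,0]>174))&(hsv[...,1]>150)).astype(np.uint8)
    k,L,st,c=cv2.connectedComponentsWithStats(red)
    for i in range(1,k):
        if st[i,4]>4: 
            q=P[L==i]; q=q[q[:,2]>.065]
            if len(q): print(n,'red',c[i].round(1),st[i,4],np.nanmedian(q,0))
    # jar tops
    top=(P[...,2]>.086)&(P[...,2]<.100)&(P[...,1]>0.0)&(P[...,1]<.3)&(P[...,0]<.65)&(P[...,0]>.4)
    k,L,st,c=cv2.connectedComponentsWithStats(top.astype(np.uint8))
    for i in range(1,k):
        if st[i,4]>30:
            q=P[L==i]; (x,y),r=cv2.minEnclosingCircle(q[:,:2].astype(np.float32))
            print(n,'neck',c[i].round(1),st[i,4],(round(x,4),round(y,4),round(r,4)),np.nanmedian(q,0))
def go(x,y,z,yaw=None,tilt0=True):
    """yaw: world angle (deg) of tool x axis, tool down. prints shift/turn from measured pose"""
    s=arm.observe(); Rm=R.from_rotvec(s['ee_rot']).as_matrix(); p=np.array(s['position'])
    cur=np.degrees(np.arctan2(Rm[1,0],Rm[0,0]))
    if yaw is None: yaw=cur
    a=np.radians(yaw); T=np.array([[np.cos(a),np.sin(a),0],[np.sin(a),-np.cos(a),0],[0,0,-1]])
    sh=Rm.T@(np.array([x,y,z])-p); tu=np.degrees(R.from_matrix(Rm.T@T).as_rotvec())
    print('clock',s['clock'],'pos',p,'yaw',cur.round(2),'| shift(before turn)',sh.round(4),'turn',tu.round(2), 'shift(after turn)',(T.T@(np.array([x,y,z])-p)).round(4))
E
python3 - <<'E'
from h import *
for n in ['scene','side']:
    a=snap(n); lids(n,*a); marks(n,*a)
go(.48,-.2,.25,180)
E
```

```text
scene px [14. 25.] zmax -0.0936 bar ctr [-0.1439 -1.3192] size 192 74 ang PCA 23.1 white None 0 flat circ (-0.1111, -1.3593, 0.1171)
scene px [95. 21.] zmax -0.346 bar ctr [-0.5758 -1.1981] size 22 246 ang PCA 91.2 white None 0 flat circ (-0.5801, -1.2938, 0.1908)
scene px [595. 109.] zmax 0.0575 bar ctr [0.151  0.6761] size 93 460 ang PCA 0.6 white None 0 flat circ (0.1531, 0.6733, 0.2312)
scene px [ 13. 168.] zmax -0.4099 bar ctr [ 0.2254 -1.3444] size 17 68 ang PCA 88.9 white None 0 flat circ (0.3049, -1.3535, 0.0948)
scene px [279. 162.] zmax 0.0499 bar ctr [ 0.4744 -0.1925] size 44 14 ang PCA 20.0 white [ 0.4919 -0.1859  0.0483] 13 flat circ (0.4751, -0.1919, 0.0306)
   ang by white 20.6
scene px [264. 220.] zmax 0.0499 bar ctr [ 0.6505 -0.2007] size 42 14 ang PCA 25.1 white [ 0.6667 -0.193   0.0477] 16 flat circ (0.6508, -0.2004, 0.0306)
   ang by white 25.4
scene red [378.1 189.9] 14 [0.5624 0.0717 0.0713]
scene red [440.1 195.4] 17 [0.5603 0.2207 0.0717]
scene neck [378.8 172.5] 237 (0.524, 0.0684, 0.0263) [0.5266 0.0689 0.0916]
scene neck [440.5 177.3] 256 (0.5207, 0.2186, 0
[... 403 characters left out ...]
81] 13 flat circ (0.6482, -0.201, 0.0315)
   ang by white 26.2
side px [260. 285.] zmax 0.0492 bar ctr [ 0.4736 -0.1918] size 46 14 ang PCA 23.2 white [ 0.4918 -0.1843  0.0484] 17 flat circ (0.4734, -0.1927, 0.0309)
   ang by white 22.2
side red [163.4  18.8] 684 [0.3478 1.2741 0.1909]
side red [262. 146.] 11 [0.5589 0.2196 0.0729]
side red [276.5 174.9] 16 [0.5632 0.0704 0.0726]
side neck [244.9 142.1] 166 (0.5187, 0.2182, 0.0272) [0.5177 0.2133 0.0924]
side neck [257.6 171.3] 222 (0.5215, 0.067, 0.0254) [0.5215 0.0632 0.0926]
clock 0.7 pos [0.163  0.6034 0.2268] yaw 164.88 | shift(before turn) [-0.5156 -0.6929 -0.0233] turn [  0.     0.   -15.12] shift(after turn) [-0.317  -0.8034 -0.0232]
```

```bash
python3 -c "
from h import *
go(.45,.145,.25,180)"; python3 -m pendant '[[[0,0,-0.012],[0,0,-8],0.09],[[0,0,-0.012],[0,0,-7.12],0.09]]'; python3 -c "
from h import *
go(.45,.145,.25,180)"
```

```text
clock 0.7 pos [0.163  0.6034 0.2268] yaw 164.88 | shift(before turn) [-0.3966 -0.3677 -0.0233] turn [  0.     0.   -15.12] shift(after turn) [-0.287  -0.4584 -0.0232]
clock: 0.95
position: [0.1629, 0.6033, 0.2509]
ee_rot: [-0.007, 3.142, -0.0]
force: [0.4, 0.7, -0.1]
width: 0.98
clock 0.95 pos [0.1629 0.6033 0.2509] yaw -179.75 | shift(before turn) [-0.2851 -0.4596  0.0011] turn [-0.02  0.    0.25] shift(after turn) [-0.2871 -0.4583  0.0009]
```

```bash
python3 -m pendant '[[[-0.032,-0.051,0],[0,0,0],0.05],[[-0.032,-0.051,0],[0,0,0],0.05],[[-0.032,-0.051,0],[0,0,0],0.05],[[-0.032,-0.051,0],[0,0,0],0.05],[[-0.032,-0.051,0],[0,0,0],0.05],[[-0.032,-0.051,0],[0,0,0],0.05],[[-0.032,-0.051,0],[0,0,0],0.05],[[-0.032,-0.051,0],[0,0,0],0.05],[[-0.032,-0.051,0],[0,0,0],0.05],[[0,0,0],[0,0,0],0.05]]'
python3 - <<'E'
from h import *
a=snap('wrist','w1.png'); marks('wrist',*a); print(a[0]['joints'])
go(.56,-.195,.25,203)
E
```

```text
clock: 2.2
position: [0.4531, 0.1398, 0.2511]
ee_rot: [0.013, 3.14, -0.002]
force: [-1.4, 1.4, -0.5]
width: 0.545
wrist neck [392.1 229.8] 419 (0.5054, 0.2232, 0.0231) [0.5029 0.224  0.0926]
wrist neck [255.5 229.4] 121 (0.5055, 0.0672, 0.0137) [0.5017 0.0655 0.0892]
wrist neck [278.8 244.5] 109 (0.5223, 0.089, 0.0131) [0.5209 0.0914 0.0897]
[-0.6384  0.1601  0.2616  1.9077 -0.045   1.0785  1.2038]
clock 2.25 pos [0.4518 0.1425 0.2509] yaw 179.73 | shift(before turn) [-0.1098 -0.337   0.001 ] turn [ -0.01   0.03 -23.27] shift(after turn) [ 0.0323 -0.353   0.0009]
```

View pics/w1.png

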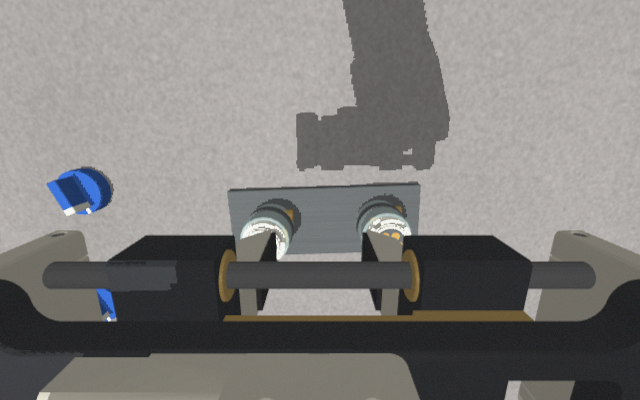

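```bash
python3 -m pendant '[[[-0.05,0,0],[0,0,0],0.05],[[-0.05,0,0],[0,0,0],0.05],[[-0.05,0,0],[0,0,0],0.05],[[-0.01,0,0],[0,0,0],0.05],[[0,0,0],[0,0,0],0.05],[[0,0,0],[0,0,0],0.05]]'
python3 - <<'E'
from h import *
a=snap('wrist','w2.png'); marks('wrist',*a); lids('wrist',*a)
go(.56,-.195,.25,203)
E
```

```text
clock: 3.0
position: [0.6096, 0.1453, 0.2508]
ee_rot: [0.002, -3.141, -0.001]
force: [-0.2, 0.6, 0.1]
width: 0.545
wrist red [387.2 140.4] 101 [0.5579 0.2226 0.0734]
wrist red [254.8 143.8] 96 [0.5623 0.0735 0.0731]
wrist neck [391.9 101.4] 1792 (0.5183, 0.2218, 0.0268) [0.5175 0.2203 0.0929]
wrist neck [248.  105.5] 1610 (0.5222, 0.0718, 0.0266) [0.5222 0.0723 0.0928]
wrist px [48. 63.] zmax 0.0493 bar ctr [ 0.4727 -0.1893] size 47 15 ang PCA 19.4 white [ 0.4883 -0.1836  0.048 ] 86 flat circ (0.4733, -0.1887, 0.0314)
   ang by white 20.0
wrist px [ 72. 200.] zmax 0.049 bar ctr [ 0.6469 -0.1988] size 44 17 ang PCA 24.3 white [ 0.6613 -0.1916  0.0482] 54 flat circ (0.6471, -0.1971, 0.0306)
   ang by white 26.5
clock 3.05 pos [0.6097 0.1451 0.2511] yaw -179.93 | shift(before turn) [ 0.0501 -0.3401  0.0008] turn [  0.04  -0.01 -22.93] shift(after turn) [ 0.1787 -0.2937  0.0011]
```

View pics/w2.png

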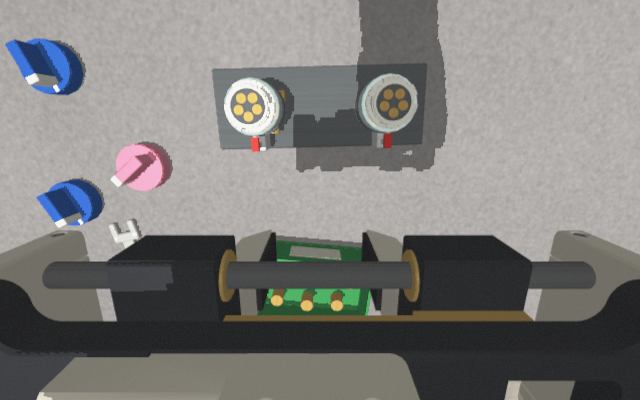

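```bash
python3 -m pendant '[[[0,0,0.02],[0,0,-10.4],0.05],[[0,0,0.02],[0,0,-10.4],0.05]]'; python3 -c "
from h import *
go(.474,-.191,.12,201)"
```

```text
clock: 3.3
position: [0.6102, 0.145, 0.211]
ee_rot: [-0.577, 3.087, 0.001]
force: [-0.2, -0.4, -0.0]
width: 0.541
clock 3.3 pos [0.6102 0.145  0.211 ] yaw -158.81 | shift(before turn) [ 0.2485 -0.2641  0.0907] turn [0.02 0.06 0.19] shift(after turn) [ 0.2475 -0.2648  0.091 ]
```

```bash
python3 -m pendant '[[[0.041,-0.044,0.01],[0,0,0],0.04],[[0.041,-0.044,0.01],[0,0,0],0.04],[[0.041,-0.044,0.015],[0,0,0],0.04],[[0.041,-0.044,0.015],[0,0,0],0.04],[[0.041,-0.044,0.02],[0,0,0],0.04],[[0.0425,-0.044,0.02],[0,0,0],0.04],[[0,0,0],[0,0,0],0.04],[[0,0,0],[0,0,0],0.04]]'; python3 -c "
from h import *
go(.4735,-.191,.024,201)
snap('side','s1.png')"
```

```text
clock: 4.3
position: [0.4745, -0.1871, 0.1221]
ee_rot: [-0.567, 3.089, 0.001]
force: [0.4, -0.2, 0.2]
width: 0.435
clock 4.3 pos [ 0.4745 -0.1871  0.1221] yaw -159.2 | shift(before turn) [ 0.0024 -0.0034  0.0981] turn [ 0.02  0.06 -0.2 ] shift(after turn) [ 0.0023 -0.0033  0.0981]
```

View pics/s1.png

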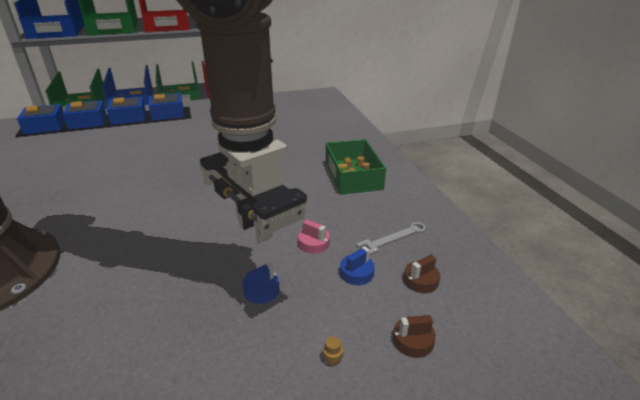

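```bash
python3 -m pendant '[[[0.0024,-0.0034,0.04],[0,0,0],0.04],[[0,0,0.04],[0,0,0],0.04],[[0,0,0.018],[0,0,0],0.04],[[0,0,0],[0,0,0],0.04]]' 40; python3 -c "
from h import *
go(.4735,-.191,.024,201)"; python3 -m pendant '[[[0,0,0],[0,0,0],0.0],[[0,0,0],[0,0,0],0.0],[[0,0,0],[0,0,0],0.0],[[0,0,0],[0,0,0],0.0]]' 40;  python3 -c "
from h import *
go(.4735,-.191,.024,201); snap('scene','s2.png'); print(arm.observe()['width'])"
```

```text
clock: 4.85
position: [0.4737, -0.19, 0.0231]
ee_rot: [0.571, -3.088, -0.002]
force: [-0.8, -0.3, 1.2]
width: 0.436
clock 4.85 pos [ 0.4737 -0.19    0.0231] yaw -159.03 | shift(before turn) [ 0.0006 -0.0008 -0.0009] turn [ 0.08 -0.03 -0.03] shift(after turn) [ 0.0006 -0.0008 -0.0009]
clock: 5.35
position: [0.4738, -0.1918, 0.0242]
ee_rot: [-0.567, 3.089, -0.0]
force: [-0.0, 1.7, 7.5]
width: 0.15
clock 5.35 pos [ 0.4738 -0.1918  0.0242] yaw -159.2 | shift(before turn) [-0.      0.0009  0.0002] turn [-0.02  0.06 -0.2 ] shift(after turn) [-0.      0.0009  0.0002]
0.1520612561892473
```

```bash
python3 -m pendant '[[[0,0,-0.03],[0,0,0],0.0],[[0,0,-0.04],[0,0,9.6],0.0],[[0,0,-0.06],[0,0,9.7],0.0],[[0,0,0],[0,0,0],0.0]]' 40;  python3 -c "
from h import *
go(.5225,.068,.150,181.5); print(arm.observe()['width'],arm.observe()['force'])"
```

```text
clock: 5.9
position: [0.4759, -0.1929, 0.1577]
ee_rot: [-0.037, 3.134, -0.003]
force: [1.0, -0.5, -0.9]
width: 0.151
clock 5.9 pos [ 0.4759 -0.1929  0.1577] yaw -178.64 | shift(before turn) [-0.0527  0.2598  0.0076] turn [-0.1   0.43 -0.14] shift(after turn) [-0.0534  0.2596  0.0077]
0.15125505092838043 [ 0.9613 -0.4548 -0.8961]
```

```bash
python3 -m pendant '[[[-0.011,0.052,0],[0,0,0],0.0],[[-0.011,0.052,0],[0,0,0],0.0],[[-0.011,0.052,0],[0,0,0],0.0],[[-0.010,0.052,0.004],[0,0,0],0.0],[[-0.010,0.052,0.004],[0,0,0],0.0],[[0,0,0],[0,0,0],0.0],[[0,0,0],[0,0,0],0.0],[[0,0,0],[0,0,0],0.0]]' 40;  python3 -c "
from h import *
go(.5225,.068,.150,181.5); print(arm.observe()['width'])
for n in ['scene','side']:
  s,im,d=snap(n,n+'3.png'); marks(n,s,im,d); P=pts(n,d)
  hsv=cv2.cvtColor(im,cv2.COLOR_RGB2HSV)
  m=(hsv[...,0]>100)&(hsv[...,0]<130)&(hsv[...,1]>120)&(P[...,2]>.11)&(P[...,2]<.2)&(abs(P[...,1]-.07)<.07)&(abs(P[...,0]-.52)<.08)
  q=P[m]; print(len(q),np.percentile(q,[2,50,98],axis=0))
  from scipy.optimize import least_squares
  # skirt points (below flat top)
  z1=np.percentile(q[:,2],2); k=q[(q[:,2]<z1+.015)]
  r=least_squares(lambda c: np.hypot(k[:,0]-c[0],k[:,1]-c[1])-.031,[.52,.07],loss='soft_l1',f_scale=.002); print('skirt fit',r.x,len(k),np.median(abs(r.fun)))
"
```

```text
clock: 6.9
position: [0.5192, 0.0677, 0.1454]
ee_rot: [0.038, -3.141, 0.001]
force: [0.4, -0.2, -1.0]
width: 0.153
clock 6.9 pos [0.5192 0.0677 0.1454] yaw -178.62 | shift(before turn) [-0.0033  0.0002 -0.0046] turn [-0.03 -0.03 -0.12] shift(after turn) [-0.0033  0.0002 -0.0046]
0.1531423590986094
scene red [378.  190.2] 14 [0.564  0.0715 0.0719]
scene red [440.1 195.4] 17 [0.5619 0.2204 0.073 ]
scene neck [440.6 177.3] 254 (0.5193, 0.2184, 0.0266) [0.5215 0.2185 0.0914]
scene neck [378.7 176.2] 103 (0.5251, 0.07, 0.0244) [0.5357 0.0701 0.0906]
269 [[0.5124 0.039  0.123 ]
 [0.5369 0.0659 0.14  ]
 [0.5504 0.0945 0.1718]]
skirt fit [0.5188 0.0656] 89 0.0007099892969035793
side red [163.4  18.7] 691 [0.3475 1.2742 0.1912]
side red [213.8  87. ] 245 [0.4789 0.1555 0.2465]
side red [276.5 174.9] 16 [0.5628 0.0687 0.0729]
side neck [239.1 143. ] 56 (0.5061, 0.2173, 0.0208) [0.504  0.2142 0.0922]
side neck [257.8 171.3] 214 (0.5222, 0.0675, 0.0249) [0.5217 0.0627 0.0926]
443 [[0.4907 0.035  0.1237]
 [0.511  0.0465 0.1406]
 [0.5457 0.0659 0.1678]]
skirt fit [0.5192 0.0673] 186 0.0007802785092564362
```

```bash
python3 -c "
from h import *
from scipy.optimize import least_squares
for n in ['scene','side']:
  s,im,d=snap(n,n+'4.png'); P=pts(n,d)
  for nm,c in (('R',(.523,.069)),('L',(.5195,.219))):
   rr=np.hypot(P[...,0]-c[0],P[...,1]-c[1])
   for z0,z1,r0 in ((.025,.066,.031),(.080,.0905,.025)):
    k=P[(P[...,2]>z0)&(P[...,2]<z1)&(rr<.037)&(rr>.02)]
    if len(k)<20: continue
    r=least_squares(lambda c: np.hypot(k[:,0]-c[0],k[:,1]-c[1])-c[2],[*c,r0],loss='soft_l1',f_scale=.001)
    r2=least_squares(lambda c: np.hypot(k[:,0]-c[0],k[:,1]-c[1])-r0,[*c],loss='soft_l1',f_scale=.001)
    print(n,nm,z0,len(k),r.x,r2.x,np.median(abs(r2.fun)))
   t=P[(P[...,2]>.091)&(P[...,2]<.097)&(rr<.035)]
   if len(t)>20:
    (x,y),r=cv2.minEnclosingCircle(t[:,:2].astype(np.float32)); print('  rim',x,y,r,len(t))
a=cv2.imread('pics/side4.png'); cv2.imwrite('pics/side4b.png',cv2.resize(a[60:240,180:380],None,fx=3,fy=3,interpolation=2))
"
```

```text
scene R 0.025 181 [0.5226 0.0695 0.0314] [0.5231 0.0694] 0.0009410947850698737
scene R 0.08 86 [0.5207 0.069  0.0244] [0.5199 0.0689] 0.001605047107890634
  rim 0.5290042161941528 0.0697229728102684 0.0198068767786026 53
scene L 0.025 208 [0.5185 0.2196 0.0316] [0.5192 0.2193] 0.0009159271907105797
scene L 0.08 106 [0.5177 0.2193 0.0239] [0.517  0.2196] 0.0015368206119988157
  rim 0.5195267796516418 0.21956367790699005 0.021198539063334465 156
side R 0.025 491 [0.523  0.0731 0.0327] [0.5228 0.0712] 0.0010391973142454061
side R 0.08 76 [0.5238 0.0724 0.0251] [0.5237 0.0723] 0.0013367396071131844
  rim 0.5221803188323975 0.07010772824287415 0.02267013117671013 153
side L 0.025 152 [0.5181 0.2206 0.0308] [0.5182 0.2207] 0.000977635443145405
side L 0.08 30 [0.546  0.2304 0.051 ] [0.5207 0.2217] 0.0015060204262828895
  rim 0.5080301761627197 0.22058343887329102 0.01747588813304901 34
```

View pics/side4b.png

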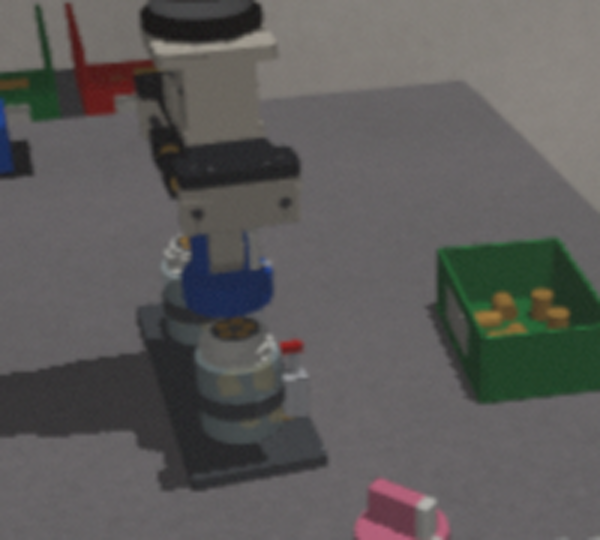

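```bash
python3 -m pendant '[[[-0.0037,0.0038,0.012],[0,0,0],0.0],[[0,0,0.012],[0,0,0],0.0],[[0,0,0],[0,0,0],0.0],[[0,0,0],[0,0,0],0.0]]' 40;  python3 -c "
from h import *
go(.5228,.0716,.112,181.5); print(arm.observe()['width'],arm.observe()['force'],arm.observe()['ft_torque'])"
```

```text
clock: 7.6
position: [0.523, 0.0732, 0.1214]
ee_rot: [0.041, -3.141, 0.0]
force: [-0.4, -0.4, -0.1]
width: 0.148
clock 7.6 pos [0.523  0.0732 0.1214] yaw -178.5 | shift(before turn) [ 0.0003 -0.0016  0.0094] turn [-0.01 -0.03 -0.  ] shift(after turn) [ 0.0003 -0.0016  0.0094]
0.14784461552263586 [-0.3916 -0.4171 -0.0961] [ 0.0089  0.0185 -0.0035]
```

```bash
python3 -m pendant '[[[0,0,0.002],[0,0,0],0.0],[[0,0,0.002],[0,0,0],0.0]]' 40;python3 -m pendant '[[[0,0,0.002],[0,0,0],0.0],[[0,0,0],[0,0,0],0.0]]' 40;  python3 -c "
from h import *
for i in range(3):
  snap('side'); go(.5228,.0716,.112,181.5); print(arm.observe()['force'],arm.observe()['ft_torque'])"
```

```text
clock: 7.85
position: [0.5233, 0.0733, 0.1177]
ee_rot: [-0.041, 3.141, 0.0]
force: [0.5, -0.5, -1.1]
width: 0.149
clock: 8.1
position: [0.523, 0.0733, 0.1155]
ee_rot: [0.041, -3.141, 0.0]
force: [0.6, -0.1, -0.0]
width: 0.147
clock 8.15 pos [0.5231 0.0733 0.1155] yaw -178.5 | shift(before turn) [ 0.0003 -0.0017  0.0035] turn [-0.   -0.01 -0.  ] shift(after turn) [ 0.0003 -0.0017  0.0035]
[ 0.4687 -1.0606 -1.419 ] [ 0.0137 -0.0298  0.0587]
clock 8.2 pos [0.5231 0.0732 0.1156] yaw -178.5 | shift(before turn) [ 0.0004 -0.0016  0.0036] turn [-0. -0. -0.] shift(after turn) [ 0.0004 -0.0016  0.0036]
[-0.1279  1.2135 -0.2726] [ 0.0096 -0.001  -0.0226]
clock 8.25 pos [0.5232 0.0733 0.1156] yaw -178.5 | shift(before turn) [ 0.0004 -0.0017  0.0036] turn [0. 0. 0.] shift(after turn) [ 0.0004 -0.0017  0.0036]
[-0.5517  0.6911 -1.1774] [-0.0288  0.0072 -0.0234]
```

```bash
python3 -c "
from h import *
from scipy.optimize import least_squares
for n in ['scene','side','scene','side']:
  s,im,d=snap(n); P=pts(n,d)
  hsv=cv2.cvtColor(im,cv2.COLOR_RGB2HSV)
  m=(hsv[...,0]>100)&(hsv[...,0]<130)&(hsv[...,1]>120)&(P[...,2]>.08)&(P[...,2]<.107)&(abs(P[...,1]-.07)<.05)&(abs(P[...,0]-.52)<.06)
  k=P[m]
  r=least_squares(lambda c: np.hypot(k[:,0]-c[0],k[:,1]-c[1])-.031,[.52,.07],loss='soft_l1',f_scale=.001); print(n,'skirt fit',r.x,len(k),np.median(abs(r.fun)))
  for nm,c in (('R',(.523,.071)),('L',(.519,.221))):
    rr=np.hypot(P[...,0]-c[0],P[...,1]-c[1])
    k=P[(P[...,2]>.025)&(P[...,2]<.066)&(rr<.037)&(rr>.02)]
    r2=least_squares(lambda c: np.hypot(k[:,0]-c[0],k[:,1]-c[1])-.031,[*c],loss='soft_l1',f_scale=.001)
    print(n,nm,len(k),r2.x)
  print(s['position'])
"
```

```text
scene skirt fit [0.5231 0.0705] 66 0.0007612429041941524
scene R 185 [0.5229 0.0693]
scene L 201 [0.5192 0.2194]
[0.5232 0.0733 0.1156]
side skirt fit [0.523  0.0728] 149 0.0006632372867023915
side R 489 [0.5228 0.0712]
side L 131 [0.5182 0.2215]
[0.5232 0.0733 0.1156]
scene skirt fit [0.523  0.0709] 68 0.0006303989237725002
scene R 186 [0.5231 0.0695]
scene L 206 [0.519  0.2191]
[0.5232 0.0733 0.1157]
side skirt fit [0.523  0.0729] 150 0.0007253261371797971
side R 484 [0.5226 0.0711]
side L 135 [0.5182 0.2211]
[0.5232 0.0733 0.1157]
```

```bash
python3 -m pendant '[[[0,-0.0016,0.001],[0,0,0],0.0],[[0,0,0.0015],[0,0,0],0.0],[[0,0,0.0015],[0,0,0],0.0],[[0,0,0.001],[0,0,0],0.0]]' 40; python3 -m pendant '[[[0,0,0.0015],[0,0,0],0.0],[[0,0,0.001],[0,0,0],0.0]]' 40;  python3 -c "
from h import *
go(.5230,.0717,.1037,181.5); print(arm.observe()['force'],arm.observe()['ft_torque'])"
```

```text
clock: 8.95
position: [0.5231, 0.0717, 0.1104]
ee_rot: [0.041, -3.141, 0.0]
force: [0.2, 0.6, -0.6]
width: 0.152
clock: 9.2
position: [0.5232, 0.0717, 0.108]
ee_rot: [0.041, -3.141, -0.0]
force: [1.2, 0.0, -0.8]
width: 0.147
clock 9.2 pos [0.5232 0.0717 0.108 ] yaw -178.5 | shift(before turn) [0.0002 0.     0.0043] turn [ 0. -0.  0.] shift(after turn) [0.0002 0.     0.0043]
[ 1.1838  0.0251 -0.7693] [ 0.0274 -0.002   0.0174]
```

```bash
python3 -m pendant '[[[0,0,0.002],[0,0,0],0.0],[[0,0,0.0015],[0,0,0],0.0],[[0,0,0.001],[0,0,0],0.0],[[0,0,0],[0,0,0],0.0]]' 40;  python3 -c "
from h import *
go(.5230,.0717,.1037,181.5); print(arm.observe()['force'],arm.observe()['ft_torque'])"
```

```text
clock: 9.7
position: [0.5232, 0.0717, 0.1037]
ee_rot: [-0.041, 3.141, 0.0]
force: [-1.2, -0.4, 2.3]
width: 0.152
clock 9.7 pos [0.5232 0.0717 0.1037] yaw -178.5 | shift(before turn) [0.0002 0.     0.    ] turn [ 0.01  0.   -0.  ] shift(after turn) [0.0002 0.     0.    ]
[-1.1517 -0.3749  2.3332] [0.0173 0.2373 0.0196]
```

```bash
python3 -m pendant '[[[0,0,0.001],[0,0,4],0.0],[[0,0,0.0004],[0,0,5],0.0],[[0,0,0.0004],[0,0,5],0.0]]' 50;  python3 -c "
from h import *
go(.5230,.0717,.1002,128.5); print(arm.observe()['force'],arm.observe()['ft_torque'])"
```

```text
clock: 10.07
position: [0.5241, 0.0715, 0.1027]
ee_rot: [0.346, 3.121, 0.001]
force: [-1.8, 0.2, 8.5]
width: 0.146
clock 10.075 pos [0.5241 0.0715 0.1027] yaw 167.34 | shift(before turn) [ 0.0011 -0.      0.0025] turn [ 0.08  0.08 38.84] shift(after turn) [ 0.0008 -0.0007  0.0025]
[-1.7903  0.2168  8.5057] [-0.0991  0.4154  0.0299]
```

Sinking with the turn. Continue to about 53°.

```bash
python3 -m pendant '[[[0,0,0.0005],[0,0,7],0.0],[[0,0,0.0005],[0,0,7],0.0],[[0,0,0.0005],[0,0,7],0.0],[[0,0,0.0005],[0,0,7],0.0],[[0,0,0.0005],[0,0,6],0.0],[[0,0,0],[0,0,5],0.0],[[0,0,0],[0,0,0],0.0]]' 50;  python3 -c "
from h import *
go(.5230,.0717,.1002,128.5); print(arm.observe()['force'],arm.observe()['ft_torque'])"
```

```text
clock: 10.95
position: [0.5241, 0.072, 0.1002]
ee_rot: [1.366, 2.828, 0.002]
force: [-0.1, -1.0, 9.4]
width: 0.147
clock 10.95 pos [0.5241 0.072  0.1002] yaw 128.45 | shift(before turn) [ 0.0005 -0.001   0.    ] turn [ 0.11  0.04 -0.05] shift(after turn) [ 0.0005 -0.001   0.    ]
[-0.1056 -1.0209  9.3932] [-0.0486  0.4313 -0.0353]
```

```bash
python3 -m pendant '[[[0,0,0],[0,0,2],0.0],[[0,0,0],[0,0,1],0.0],[[0,0,0],[0,0,0],0.0]]' 50;  python3 -c "
from h import *
go(.5230,.0717,.1002,128.5); print(arm.observe()['force'],arm.observe()['ft_torque'])"; python3 -m pendant '[[[0,0,-0.0005],[0,0,0],0.05],[[0,0,0],[0,0,0],0.05],[[0,0,0],[0,0,0],0.05],[[0,0,-0.04],[0,0,0],0.05],[[0,0,-0.05],[0,0,0],0.05],[[0,0,-0.05],[0,0,0],0.05]]'
python3 -c "
from h import *
go(.648,-.1995,.15,205); lids('scene',*snap('scene','s5.png')); lids('side',*snap('side','d5.png'));print(arm.observe()['joints'])"
```

```text
clock: 11.32
position: [0.5236, 0.0724, 0.1002]
ee_rot: [1.437, 2.793, 0.002]
force: [-2.3, 1.0, 11.0]
width: 0.143
clock 11.325 pos [0.5236 0.0724 0.1002] yaw 125.55 | shift(before turn) [-0.0002 -0.0009 -0.    ] turn [ 0.09 -0.02 -2.95] shift(after turn) [-0.0002 -0.0009 -0.    ]
[-2.3069  1.03   11.0192] [0.2479 0.7813 0.3122]
clock: 12.08
position: [0.5229, 0.0715, 0.2411]
ee_rot: [-1.439, -2.792, 0.001]
force: [0.9, 0.3, -0.1]
width: 0.543
clock 12.075 pos [0.5229 0.0715 0.2411] yaw 125.48 | shift(before turn) [-0.2933 -0.0553  0.0912] turn [ -0.04  -0.02 -79.52] shift(after turn) [ 0.0011 -0.2984  0.0911]
scene px [14. 24.] zmax -0.0923 bar ctr [-0.1458 -1.3195] size 184 75 ang PCA 56.2 white None 0 flat circ (-0.1321, -1.3564, 0.1012)
scene px [95. 21.] zmax -0.3458 bar ctr [-0.5766 -1.2188] size 20 292 ang PCA 90.5 white None 0 flat circ (-0.5779, -1.2985, 0.1953)
scene px [595. 109.] zmax 0.0575 bar ctr [0.1511 0.6764] size 95 464 ang PCA 0.4 white None 0 flat circ (0.1547, 0.6731, 0.229)
scene px [ 13. 167.] zmax -0.4105 bar ctr [ 0.2226 -1.3438] size 75 16 ang PCA 88.9 whi
[... 483 characters left out ...]
 flat circ (-0.0771, 1.4047, 0.1623)
side px [139. 104.] zmax 0.0568 bar ctr [0.268  0.6759] size 221 105 ang PCA 179.7 white None 0 flat circ (0.2688, 0.6486, 0.1102)
side px [ 62. 119.] zmax 0.057 bar ctr [0.0291 0.6758] size 219 103 ang PCA -177.2 white None 0 flat circ (0.0296, 0.6773, 0.1171)
side px [256. 170.] zmax 0.1249 bar ctr [0.5229 0.0686] size 15 43 ang PCA -51.6 white [0.5339 0.0542 0.1249] 11 flat circ (0.5222, 0.0671, 0.0311)
   ang by white -52.7
side px [357. 268.] zmax 0.0492 bar ctr [ 0.6486 -0.2006] size 48 14 ang PCA 24.7 white [ 0.6672 -0.1922  0.0482] 15 flat circ (0.6477, -0.2009, 0.0318)
   ang by white 24.1
[-0.7521  0.2881  0.6665  1.8224 -0.2011  1.0907  0.6056]
```

```bash
python3 -m pendant '[[[0,0,0],[0,0,-10],0.045],[[0,0,0],[0,0,-10],0.045],[[0,0,0],[0,0,-10],0.045],[[0,0,0],[0,0,-10],0.045],[[0,0,0],[0,0,-10],0.045],[[0,0,0],[0,0,-10],0.045],[[0,0,0],[0,0,-10],0.045],[[0,0,0],[0,0,-9.5],0.045]]'; python3 -c "
from h import *
go(.649,-.1993,.12,205)"
```

```text
clock: 13.18
position: [0.5228, 0.0715, 0.2392]
ee_rot: [0.688, -3.064, -0.0]
force: [0.3, 0.2, 0.7]
width: 0.49
clock 13.175 pos [0.5228 0.0715 0.2392] yaw -154.69 | shift(before turn) [ 0.0016 -0.2988  0.1191] turn [ 0.01 -0.05  0.31] shift(after turn) [ 0.0001 -0.2988  0.1192]
```

```bash
python3 -m pendant '[[[0,-0.05,0],[0,0,0],0.035],[[0,-0.05,0.02],[0,0,0],0.035],[[0,-0.05,0.02],[0,0,0],0.035],[[0,-0.05,0.025],[0,0,0],0.035],[[0,-0.05,0.025],[0,0,0],0.035],[[0.0016,-0.0488,0.02],[0,0,0],0.035],[[0,0,0],[0,0,0.3],0.035],[[0,0,0],[0,0,0],0.035],[[0,0,0],[0,0,0],0.035]]'; python3 -c "
from h import *
go(.649,-.1993,.024,205); snap('side','d6.png'); go(.649,-.1993,.024,205)"
```

```text
clock: 14.3
position: [0.6482, -0.1981, 0.1301]
ee_rot: [-0.675, 3.068, 0.001]
force: [-0.6, 1.3, -0.4]
width: 0.379
clock 14.3 pos [ 0.6482 -0.1981  0.1301] yaw -155.19 | shift(before turn) [-0.0001 -0.0014  0.1061] turn [ 0.04  0.05 -0.19] shift(after turn) [-0.0002 -0.0014  0.1061]
clock 14.35 pos [ 0.6483 -0.1982  0.1303] yaw -155.18 | shift(before turn) [-0.0001 -0.0014  0.1063] turn [ 0.02  0.06 -0.18] shift(after turn) [-0.0002 -0.0013  0.1063]
```

View pics/d6.png

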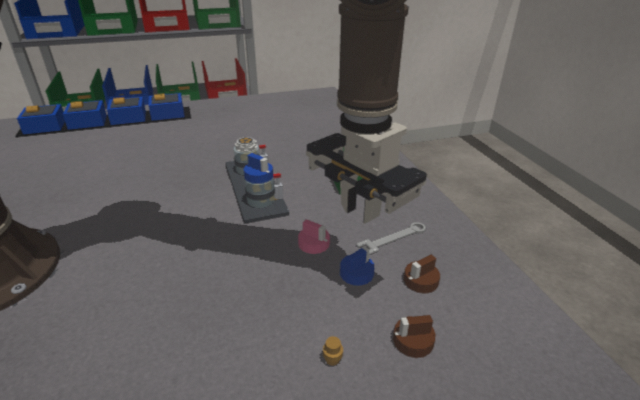

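The gripper sits above the second blue lid (358, 268), with the pink lid and spanner clear of it. The first lid sits low on the right jar (258, 172). Descend and grip.

```bash
python3 -m pendant '[[[0,-0.0014,0.04],[0,0,0],0.035],[[0,0,0.04],[0,0,0],0.035],[[0,0,0.026],[0,0,0],0.035],[[0,0,0],[0,0,0],0.035],[[0,0,0],[0,0,0],0.035],[[0,0,0],[0,0,0],0.0],[[0,0,0],[0,0,0],0.0],[[0,0,0],[0,0,0],0.0],[[0,0,0],[0,0,0],0.0]]' 40; python3 -c "
from h import *
go(.649,-.1993,.024,205)
for i in range(2): snap('side','d7.png')
go(.649,-.1993,.024,205)"
```

```text
clock: 15.48
position: [0.6487, -0.201, 0.0241]
ee_rot: [-0.672, 3.068, 0.0]
force: [-0.9, 0.2, 4.2]
width: 0.152
clock 15.475 pos [ 0.6487 -0.201   0.0241] yaw -155.3 | shift(before turn) [-0.001   0.0014  0.0001] turn [ 0.    0.02 -0.3 ] shift(after turn) [-0.001   0.0014  0.0001]
clock 15.575 pos [ 0.6487 -0.2009  0.0241] yaw -155.29 | shift(before turn) [-0.001   0.0014  0.0001] turn [ 0.01  0.02 -0.29] shift(after turn) [-0.001   0.0013  0.0001]
```

```bash
python3 -m pendant '[[[0,0,-0.03],[0,0,0],0.0],[[0,0,-0.05],[0,0,8],0.0],[[0,0,-0.05],[0,0,8],0.0],[[0,0,-0.045],[0,0,7.2],0.0],[[0,0,0],[0,0,0],0.0]]' 40;  python3 -c "
from h import *
go(.5187,.2218,.19,181.5); print(arm.observe()['width'],arm.observe()['force'])"
```

```text
clock: 16.2
position: [0.6505, -0.2022, 0.2027]
ee_rot: [-0.039, 3.135, -0.003]
force: [0.2, -0.2, -0.9]
width: 0.152
clock 16.2 pos [ 0.6505 -0.2022  0.2027] yaw -178.58 | shift(before turn) [0.1213 0.4271 0.011 ] turn [-0.13  0.36 -0.08] shift(after turn) [0.1207 0.4273 0.0127]
0.15200888660527598 [ 0.1714 -0.1978 -0.871 ]
```

```bash
python3 -m pendant '[[[0.015,0.053,0],[0,0,0],0.0],[[0.015,0.053,0],[0,0,0],0.0],[[0.015,0.053,0],[0,0,0],0.0],[[0.015,0.053,0],[0,0,0],0.0],[[0.015,0.053,0],[0,0,0],0.0],[[0.015,0.053,0],[0,0,0],0.0],[[0.015,0.054,0],[0,0,0],0.0],[[0.016,0.054,0.01],[0,0,0],0.0],[[0,0,0.03],[0,0,0],0.0],[[0,0,0],[0,0,0],0.0]]' 40; python3 -m pendant '[[[0,0,0],[0,0,0],0.0],[[0,0,0],[0,0,0],0.0],[[0,0,0],[0,0,0],0.0]]';  python3 -c "
from h import *
go(.5187,.2218,.12,181.5); snap('scene');snap('side'); go(.5187,.2218,.12,181.5); print(arm.observe()['width'],arm.observe()['force'])"
```

```text
clock: 17.45
position: [0.5143, 0.2212, 0.1563]
ee_rot: [0.044, -3.137, 0.005]
force: [0.0, -0.3, -0.4]
width: 0.155
clock: 17.82
position: [0.5171, 0.2212, 0.1595]
ee_rot: [-0.04, 3.14, 0.001]
force: [-0.5, -0.7, -0.3]
width: 0.146
clock 17.825 pos [0.5171 0.2212 0.1595] yaw -178.55 | shift(before turn) [-0.0016  0.0005  0.0395] turn [ 0.04  0.06 -0.05] shift(after turn) [-0.0016  0.0006  0.0395]
clock 17.925 pos [0.5168 0.2214 0.1593] yaw -178.53 | shift(before turn) [-0.0019  0.0003  0.0393] turn [ 0.03  0.04 -0.03] shift(after turn) [-0.0019  0.0003  0.0393]
0.1495548644000549 [ 0.0101 -0.0397 -0.2752]
```

```bash
python3 -m pendant '[[[-0.0018,0.0003,0.02],[0,0,0],0.0],[[0,0,0.019],[0,0,0],0.0],[[0,0,0],[0,0,0],0.0],[[0,0,0],[0,0,0],0.0],[[0,0,0],[0,0,0],0.0]]' 40;  python3 -c "
from h import *
from scipy.optimize import least_squares
for n in ['scene','side']:
  s,im,d=snap(n,n+'8.png'); P=pts(n,d)
  hsv=cv2.cvtColor(im,cv2.COLOR_RGB2HSV)
  zb=s['position'][2]-.0242
  m=(hsv[...,0]>100)&(hsv[...,0]<130)&(hsv[...,1]>120)&(P[...,2]>.08)&(P[...,2]<zb+.016)&(abs(P[...,1]-.221)<.05)&(abs(P[...,0]-.52)<.06)
  k=P[m]
  r=least_squares(lambda c: np.hypot(k[:,0]-c[0],k[:,1]-c[1])-.031,[.52,.22],loss='soft_l1',f_scale=.001); print(n,'skirt fit',r.x,len(k),np.median(abs(r.fun)))
  for nm,c in (('L',(.519,.221)),):
    rr=np.hypot(P[...,0]-c[0],P[...,1]-c[1])
    k=P[(P[...,2]>.025)&(P[...,2]<.066)&(rr<.037)&(rr>.02)]
    r2=least_squares(lambda c: np.hypot(k[:,0]-c[0],k[:,1]-c[1])-.031,[*c],loss='soft_l1',f_scale=.001)
    print(n,nm,len(k),r2.x)
go(.5187,.2218,.1095,181.5);print(arm.observe()['force'])
"
```

```text
clock: 18.55
position: [0.5188, 0.2221, 0.1207]
ee_rot: [-0.041, 3.14, 0.001]
force: [-0.7, 0.1, -0.5]
width: 0.149
scene skirt fit [0.5193 0.2199] 71 0.0005445960552110038
scene L 202 [0.5189 0.2194]
side skirt fit [0.519  0.2219] 122 0.000837955980907492
side L 186 [0.5183 0.2211]
clock 18.65 pos [0.5186 0.2221 0.1204] yaw -178.5 | shift(before turn) [-0.     -0.0003  0.0109] turn [0.04 0.05 0.  ] shift(after turn) [-0.0001 -0.0003  0.0109]
[0.2064 0.6681 0.3225]
```

```bash
python3 -m pendant '[[[0.0004,-0.0006,0.003],[0,0,0],0.0],[[0,0,0.002],[0,0,0],0.0],[[0,0,0.002],[0,0,0],0.0],[[0,0,0.0015],[0,0,0],0.0],[[0,0,0.0015],[0,0,0],0.0],[[0,0,0],[0,0,0],0.0]]' 40;  python3 -c "
from h import *
go(.5187,.2218,.1037,181.5); print(arm.observe()['force'],arm.observe()['ft_torque'])"
```

```text
clock: 19.4
position: [0.5178, 0.2213, 0.1097]
ee_rot: [0.041, -3.141, 0.0]
force: [0.1, 0.1, -1.9]
width: 0.153
clock 19.4 pos [0.5178 0.2213 0.1097] yaw -178.5 | shift(before turn) [-0.0009  0.0005  0.006 ] turn [-0.   -0.01 -0.  ] shift(after turn) [-0.0009  0.0005  0.006 ]
[ 0.0958  0.0929 -1.9472] [0.0607 0.0307 0.0587]
```

Past the wrong-lid stop with no force; it enters. Continue.

```bash
python3 -m pendant '[[[-0.0004,0,0.002],[0,0,0],0.0],[[0,0,0.002],[0,0,0],0.0],[[0,0,0.0018],[0,0,0],0.0],[[0,0,0.0005],[0,0,0],0.0],[[0,0,0],[0,0,0],0.0]]' 50;  python3 -c "
from h import *
go(.5187,.2218,.1037,181.5); print(arm.observe()['force'],arm.observe()['ft_torque'])"
```

```text
clock: 20.02
position: [0.5182, 0.2214, 0.1036]
ee_rot: [0.041, -3.141, -0.0]
force: [0.4, -1.0, 1.3]
width: 0.147
clock 20.025 pos [0.5182 0.2214 0.1036] yaw -178.5 | shift(before turn) [-0.0005  0.0004 -0.0001] turn [ 0. -0. -0.] shift(after turn) [-0.0005  0.0004 -0.0001]
[ 0.4395 -1.0193  1.2938] [-0.0679  0.1765  0.0214]
```

```bash
python3 -m pendant '[[[0,0,0.001],[0,0,4],0.0],[[0,0,0.0004],[0,0,5],0.0],[[0,0,0.0004],[0,0,5],0.0],[[0,0,0.0005],[0,0,7],0.0],[[0,0,0.0005],[0,0,7],0.0],[[0,0,0.0005],[0,0,7],0.0],[[0,0,0.0004],[0,0,7],0.0],[[0,0,0.0004],[0,0,6],0.0],[[0,0,0.0004],[0,0,5],0.0],[[0,0,0],[0,0,0],0.0]]' 50;  python3 -c "
from h import *
go(.5187,.2218,.1001,128.5); print(arm.observe()['force'],arm.observe()['ft_torque'])"; python3 -m pendant '[[[0,0,0],[0,0,2],0.0],[[0,0,0],[0,0,1],0.0],[[0,0,0],[0,0,0],0.0]]';  python3 -c "
from h import *
go(.5187,.2218,.1001,128.5); print(arm.observe()['force'],arm.observe()['ft_torque'])"
```

```text
clock: 21.28
position: [0.5191, 0.2222, 0.1]
ee_rot: [1.365, 2.828, 0.003]
force: [-1.0, 0.9, 9.4]
width: 0.146
clock 21.275 pos [0.5191 0.2222 0.1   ] yaw 128.46 | shift(before turn) [-0.0001 -0.0006 -0.0001] turn [ 0.13 -0.   -0.04] shift(after turn) [-0.0001 -0.0006 -0.0001]
[-1.0246  0.8998  9.3729] [ 0.1658  0.3725 -0.0107]
clock: 21.65
position: [0.5187, 0.2227, 0.0999]
ee_rot: [-1.437, -2.794, -0.004]
force: [-2.6, 2.4, 10.3]
width: 0.151
clock 21.65 pos [0.5187 0.2227 0.0999] yaw 125.57 | shift(before turn) [-0.0007 -0.0006 -0.0002] turn [ 0.12 -0.06 -2.93] shift(after turn) [-0.0007 -0.0006 -0.0002]
[-2.589   2.4129 10.3315] [0.4479 0.5948 0.2667]
```

Stop reached. Release, raise, and check.

```bash
python3 -m pendant '[[[0,0,-0.0005],[0,0,0],0.05],[[0,0,0],[0,0,0],0.05],[[0,0,0],[0,0,0],0.05],[[0,0,-0.04],[0,0,0],0.05],[[0,0,-0.05],[0,0,0],0.05],[[0.05,0,-0.03],[0,0,0],0.05],[[0,0,0],[0,0,0],0.05],[[0,0,0],[0,0,0],0.05]]'
python3 -c "
from h import *
lids('scene',*snap('scene','s9.png')); lids('side',*snap('side','d9.png'));print(arm.observe()['joints'],arm.observe()['force'])
a=cv2.imread('pics/d9.png'); cv2.imwrite('pics/d9b.png',cv2.resize(a[60:300,180:460],None,fx=2.4,fy=2.4,interpolation=2))
a=cv2.imread('pics/s9.png'); cv2.imwrite('pics/s9b.png',cv2.resize(a[120:300,180:480],None,fx=2.4,fy=2.4,interpolation=2))" | grep -v 'white None'
```

```text
clock: 22.65
position: [0.489, 0.262, 0.2192]
ee_rot: [-1.437, -2.794, 0.0]
force: [-0.4, -0.2, 0.9]
width: 0.546
scene px [380. 173.] zmax 0.1256 bar ctr [0.5235 0.0682] size 14 43 ang PCA -54.9 white [0.535  0.0546 0.1234] 17 flat circ (0.5241, 0.069, 0.0311)
   ang by white -49.9
scene px [443. 177.] zmax 0.1258 bar ctr [0.5192 0.2176] size 16 45 ang PCA -53.4 white [0.5311 0.2037 0.1236] 20 flat circ (0.5205, 0.2182, 0.0312)
   ang by white -49.3
side px [244. 141.] zmax 0.125 bar ctr [0.518  0.2187] size 15 44 ang PCA -54.2 white [0.5299 0.2042 0.1249] 6 flat circ (0.5172, 0.2178, 0.0312)
   ang by white -50.4
side px [256. 170.] zmax 0.1254 bar ctr [0.5223 0.0687] size 14 43 ang PCA -51.6 white [0.5339 0.0552 0.1246] 10 flat circ (0.5224, 0.0681, 0.0308)
   ang by white -49.4
[-1.1996  0.4091  0.8553  1.8045 -0.3452  1.0865  0.3971] [-0.4946 -0.4618 -0.6444]
```

```bash
ls pics
```

```text
d5.png
d6.png
d7.png
d9.png
d9b.png
s1.png
s2.png
s5.png
s9.png
s9b.png
scene0.png
scene0b.png
scene3.png
scene4.png
scene8.png
side0.png
side0b.png
side3.png
side4.png
side4b.png
side8.png
w1.png
w2.png
wrist0.png
```

View pics/d9b.png

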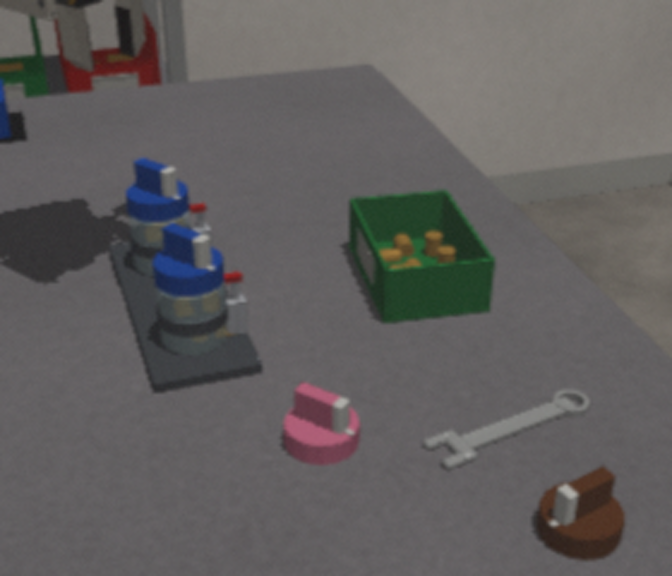

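View pics/s9b.png

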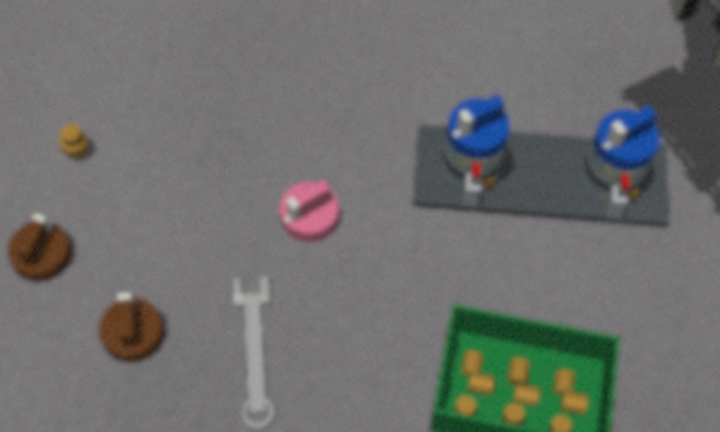

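Both lids sit low and level on their jars. In the original pictures they are at (380, 173) and (443, 177) in the scene view, and (256, 170) and (244, 141) in the side view. The bystanders have not moved and the gripper is clear, so I'm handing in.

```bash
python3 -c "
from cell import arm
print(arm.sign_off())"
```

```text
the job is handed in; nothing more can be done
None
```

Both blue lids are screwed fully home, and I handed the job in at about 23 s of the 72 s allowed. The first pairing I tried was right. The lid that lay nearer the robot fits the right jar, and the one that lay farther off fits the left. Each went straight down past the wrong-lid stop with no force on it.

**Seating:**
- Each lid was turned 53° clockwise and sank 3.5 mm. A further 3° brought up turning resistance, about 0.3 N m, so I took that as the stop.
- Afterwards both cameras put the bar tops at 125–126 mm, against about 125 mm expected for a lid fully home.
- Both bars read about 50–55° clockwise of the robot's x axis (the red marks are within about 2° of it), and the lids look level and centred on their jars.

**Surroundings:** in the last pictures the bin, coupling, spanner and the brown and pink look-alikes stand where they were. The gripper was empty and clear of everything.

**Disagreement between checks:** the scene camera read about 2.5 mm off in y compared with the arm, and the side camera about 0.4 mm. I corrected for this by measuring the held lid and the jar in the same picture. The scene camera's final y readings are still low by about that much.

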